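# Scale weights back on their rack in order of size

## Robot

A 6-joint arm with a two-finger parallel gripper is mounted at the origin on the work surface; the furniture and walls round the work are solid. World frame = base frame: x ahead of the robot, y to its left, z up, the work surface at z = 0. Lengths are in m, angles in rad, forces in N, time in s.
With the tool pointing down it reaches from about 0.375 to 0.9 m from the base axis. Payload 3.1 kg.
Tool frame: the origin (TCP) lies where the fingers leave the gripper's body, on its centre line; the fingertips stand 73 mm ahead of it and the grasp point (between the pads) lies 54 mm ahead of it (tip_reach is the distance from the TCP to the fingertips, in m); z points along the fingers, y is the line along which they close (so a half turn about z gives the same grasp; the last joint's range is limited). The gripper opens to 85 mm and grips with 20 to 120 N. Pads are 22 mm wide; open, the fingers measure 114 mm over their backs; the gripper's body (76 mm by 85 mm) begins 54 mm behind the grasp point. The pads swing forward as they close: fully open they stand 13 mm farther back than shut.
Start: joints at [1.012, 0.527, 1.433, -0, 1.181, -0.178], TCP at [0.232, 0.58, 0.304] pointing down, gripper open.
Joint ranges: [-3.08, 3.08], [-0.75, 2.2], [0.22, 2.44], [-1.43, 4.57], [0, 2.65], [-2.85, 2.85]. Speed limits (rad/s): [2.79, 2.79, 3.14, 3.14, 3.14, 3.14].

## Interface

Orientations are given as a rotation vector (axis times angle).
In Python, from bench import sense, grab_frame, camera_model, close_job, tip_reach gives the robot as it stands.
- The arm moves only by the shell command python3 -m handwheel FILE [FORCE], which reads ROWS from the file FILE. ROWS is 1 to 10 rows, parted by semicolons, with the numbers parted by spaces; each row has 7 numbers: the finger opening in m, then dx, dy, dz in normalised numbers (1 is 0.8 m), then a rotation vector rx, ry, rz in parts of the range, where 1.0 means pi rad; each row shifts and turns the commanded pose from where the row before left it, along the tool's axes as they then stand; what a row does not reach is not made up. A row lasts 1/12 s, in which the tool goes at most 0.0417 m and 0.125 rad, less where a joint would pass 70% of its speed; a pose out of reach is approached as far as the arm can. The fingers move at their own pace and stop on an object; FORCE is the grip in N (left out, the last holds). Time passes only in rows, so rows that do not move let the fingers close. It prints the time, the measured TCP pose, the force, the opening and the grip force at its end. Shift and turn numbers lie between -1 and 1, and a call with a number outside is refused. Input that does not fit is refused with a message, and nothing moves.
- sense(): the state, without advancing time (a new reading comes with each control period).
- grab_frame(name): name is "scene" or "top"; returns the picture (384x512x3 uint8, red, green, blue); there is no depth.
- camera_model(name): a dict with "vertical_fov" (degrees; the focal length in pixels is half the picture's height over the tangent of half this angle, whatever the lens; pixels are square), "cx", "cy" (the principal point, pixels), "R" (3x3) and "t" (3): a world point X has camera coordinates R X + t. Camera axes: x right, y down, z forward; pixel columns grow to the right and rows downward; lengths in m; the calibration is good to about 2 mm. A picture is of the moment at which its call begins. camera_model takes no time and is no camera call.
- close_job(): hands the job in; it is judged then, once.
The state is a dict: "clock": time; "joint_pos": joint angles; "dq": joint speeds; "joint_torque": joint torques, N m; "tool_pos": TCP position; "eef_rot": TCP orientation; "contact_force": force on the tool from outside, world axes, zero at the start; "torque": the same for the moment, N m; "opening": finger opening in m; "finger_force": force on a finger pad.
Only numpy, scipy, OpenCV 4.12 (cv2) and the standard library are available. Lean on these libraries where they do the work, as an engineer would, in place of code of your own. Each camera call takes 0.05 s, during which the arm holds its last target. There are 200 camera calls.

## Task

Put the four loose brass scale weights back on the wooden rack, one upright and centred on each blue mark, in order of size: the largest next to the red end block, stepping down to the smallest next to the white end block. Leave the bell, the steel scoop beside the weights and the green carton where they are.

Things in the scene. Friction and masses are not known exactly. Their poses are not given: they have to be found in the camera images.
- weight_3: largest brass scale weight: round, flat-bottomed, 47 diameter, 42 tall, 0.8 kg (all mm). The straight-sided body fills roughly the lower half of the height; above it is a narrower knob. Stands upright on the worktop. Origin: centre of its underside, z up; round, so yaw does not matter.
- weight_0: second largest brass scale weight: 38 diameter, 34 tall, 0.5 kg (all mm). The straight-sided body fills roughly the lower half of the height; above it is a narrower knob. Stands upright on the worktop. Origin: centre of its underside, z up; round, so yaw does not matter.
- weight_1: third largest brass scale weight: 31 diameter, 28 tall, 0.2 kg (all mm). The straight-sided body fills roughly the lower half of the height; above it is a narrower knob. Stands upright on the worktop. Origin: centre of its underside, z up; round, so yaw does not matter.
- weight_2: smallest brass scale weight: 25 diameter, 23 tall, 0.1 kg (all mm). The straight-sided body fills roughly the lower half of the height; above it is a narrower knob. Stands upright on the worktop. Origin: centre of its underside, z up; round, so yaw does not matter.
- rack: pale wooden weight rack, a fixed flat board lying on the worktop: 350 mm long (its y), 90 mm wide (its x), top face 14 mm above the worktop. Four round dark-blue marks, 56 mm across with a thin brass rim, level with the top face, in a row along its y axis at y = -111, -37, +37 and +111 mm (x = 0). Origin: centre of its underside, on the worktop; z up. Its yaw varies.
- red_block: red end block, fixed upright on one end of the rack: 70 mm along the rack's x, 14 mm along its y, 30 mm high (top 44 mm above the worktop). Sits at y = +165 or -165 mm of the rack, changing from start to start; its centre is 54 mm from the centre of the nearest mark. Origin: centre of its underside, at the level of the rack's top.
- white_block: white end block, same size as the red one, fixed on the other end of the rack. Origin: centre of its underside.
- service_bell: bystander: counter bell with a grey-beige dome on a black base, 79 diameter, 64 tall (mm); loose, on the left of the rack. Origin: centre of its underside.
- scoop_1: bystander: steel sweet scoop, 149 x 52 x 28 mm, loose on the worktop, to the left of the weights, long axis along its x. Origin: centre of its underside.
- sweet_box_1: bystander: small green and red printed carton, 28 x 85 x 60 mm (x, y, z), standing loose to the right of the work. Origin: centre of its underside.
There are look-alikes about, which are no part of the job. What is shaped like the weight_2 but orange or pink is not meant.

How it is judged:
By the outcome, as a careful person would: the job done as asked, in the order asked, and still so for the second after the job is handed in, with the robot touching nothing.
It also fails if it takes over 83 s, if anything falls off the work surface, if the arm or the gripper's body presses on something with over 40 N, if the wrist force passes 120 N, or if a joint passes its speed limit or range.

## Working session

There is one attempt and no reset: what is moved stays moved. The work goes in short steps, Python scripts to look and compute and a shell command to move; the robot and the scene stay as the last step left them, time stands still between calls to the robot, and variables do not carry over. Pictures are saved under pics/ and viewed, at most 14 in all, crops included, and the job is handed in when it is done.

```bash
mkdir -p pics; ls; python3 - <<'E'
from bench import *
import cv2
for n in ("scene","top"):
    f=grab_frame(n); cv2.imwrite(f"pics/{n}0.png",cv2.resize(f[:,:,::-1],(800,600),interpolation=cv2.INTER_CUBIC)); cv2.imwrite(f"{n}0_raw.png",f[:,:,::-1])
    print(n,camera_model(n))
print(sense(),tip_reach)
E
```

```text
pics
scene {'vertical_fov': 57.52967599839775, 'cx': 253.042430690503, 'cy': 191.87905311012094, 'R': array([[ 0.70589532, -0.7081216 ,  0.01660112],
       [-0.29727901, -0.31745492, -0.90047074],
       [ 0.64291289,  0.63070292, -0.43459964]]), 't': array([-0.38683601,  0.20737085,  0.61599386])}
top {'vertical_fov': 49.14801766477476, 'cx': 255.87400838279714, 'cy': 198.8426717963274, 'R': array([[ 0.02201145, -0.99975516, -0.00226058],
       [-0.99872638, -0.021886  , -0.04546004],
       [ 0.04539943,  0.00325834, -0.9989636 ]]), 't': array([-0.00545092,  0.53140385,  1.53021516])}
{'clock': 0.1, 'joint_pos': array([ 1.01147796e+00,  5.28360258e-01,  1.43376270e+00,  1.53413628e-05,
        1.18142074e+00, -1.78490086e-01]), 'dq': array([-4.00011209e-04, -3.24795443e-03, -2.29334913e-03, -8.03962898e-04,
        1.22177316e-03, -6.94388086e-05]), 'joint_torque': array([-9.76982956e-04, -4.43305349e+01, -1.78586215e+01, -3.46658708e-04,
        3.87853797e-03,  1.71883278e-05]), 'tool_pos': array([0.23199923, 0.57980533, 0.30304295]), 'eef_rot': array([-5.94468414e-01, -3.08410449e+00,  2.84982729e-03]), 'contact_force': array([-0.34518902,  0.0442328 ,  1.24225992]), 'torque': array([ 0.01794538,  0.00068384, -0.05033998]), 'finger_force': 0.0, 'opening': 0.0852484034300886} 0.0726
```

View pics/scene0.png

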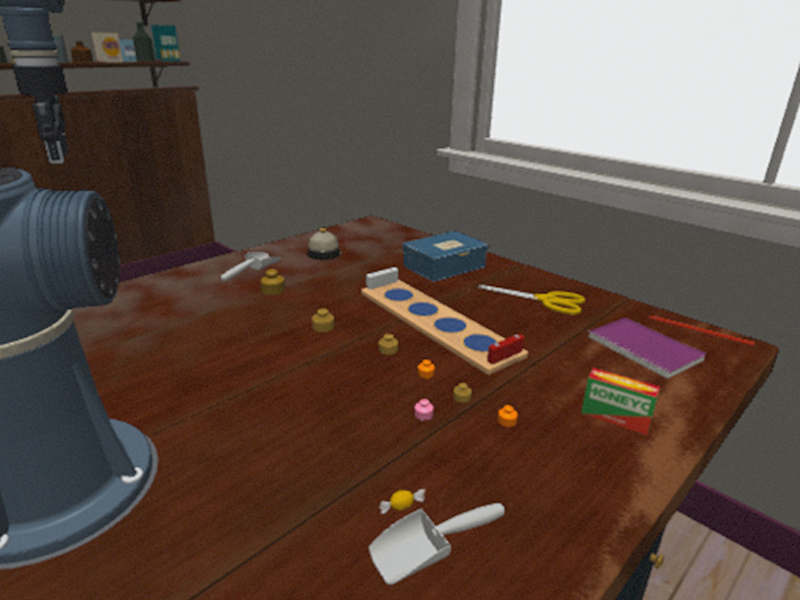

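View pics/top0.png

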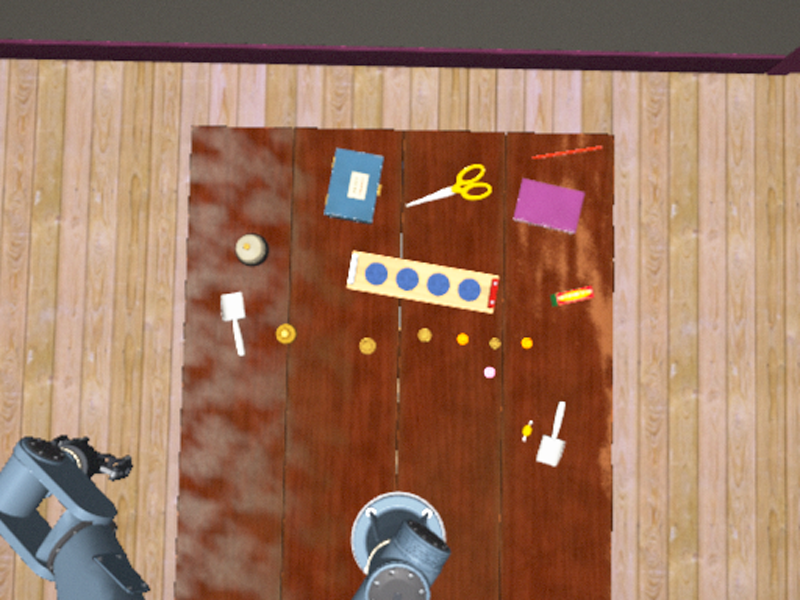

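The top view (800x600 scale) shows the four brass weights at (285,334) large, (367,346), (424,335) and (495,343) small. The rack marks run from (376,273) to (469,290), with white on the left and red on the right. The scene view shows the same weights at (272,281), (322,320), (388,344) and (463,392).

Things that could be mistaken for weight_2: orange (462,339) and (527,343), pink (489,372), the yellow sweet (527,431), and brass (495,343). I choose the brass one at (495,343).

```bash
cat > h.py <<'E'
import cv2, numpy as np
from bench import *
def cam(n):
    m=camera_model(n); f=192/np.tan(np.radians(m["vertical_fov"])/2); R=np.array(m["R"]); t=np.array(m["t"])
    K=np.array([[f,0,m["cx"]],[0,f,m["cy"]],[0,0,1]]); return K,R,t
def ray(n,p):
    K,R,t=cam(n); d=R.T@np.linalg.inv(K)@[p[0],p[1],1]; return -R.T@t,d/np.linalg.norm(d)
def plane(n,p,z):
    c,d=ray(n,p); return c+d*(z-c[2])/d[2]
def tri(a,b):
    c1,d1=ray("top",a); c2,d2=ray("scene",b)
    s=np.linalg.lstsq(np.c_[d1,-d2],c2-c1,rcond=None)[0]
    x,y=c1+s[0]*d1,c2+s[1]*d2; return (x+y)/2,np.linalg.norm(x-y)
def proj(n,X):
    K,R,t=cam(n); q=K@(R@np.array(X)+t); return q[:2]/q[2]
def blobs(img,kind,amin=8):
    hsv=cv2.cvtColor(img,cv2.COLOR_RGB2HSV); H,S,V=[hsv[...,i].astype(int) for i in range(3)]
    m={"brass":(H>=12)&(H<=30)&(S>90)&(V>70),"blue":(H>=105)&(H<=130)&(S>110)&(V>50),
       "red":((H<6)|(H>174))&(S>180)&(V>100)}[kind]
    n,l,st,c=cv2.connectedComponentsWithStats(m.astype(np.uint8),connectivity=4)
    return [(c[i].round(2),st[i].tolist()) for i in range(1,n) if st[i,4]>=amin]
E
python3 - <<'E'
from h import *
im={n:cv2.imread(n+"0_raw.png")[:,:,::-1].copy() for n in("top","scene")}
for n in im:
    for k in("brass","blue"):
        for c,s in blobs(im[n],k,20):
            if 100<c[0]<400 and c[1]>140: print(n,k,c,s, plane(n,c,.014).round(3)[:2])
a=im["top"][185:260,165:365]; b=im["scene"][165:285,150:350]
cv2.imwrite("pics/crop.png",np.vstack([cv2.resize(a,None,fx=3.6,fy=3.6,interpolation=cv2.INTER_CUBIC)[:,:,::-1],cv2.resize(b,(720,330),interpolation=cv2.INTER_CUBIC)[:,:,::-1]]))
E
```

```text
top brass [109.49 145.04] [105, 140, 8, 12, 51] [0.718 0.551]
top brass [187.67 148.81] [186, 143, 4, 11, 21] [0.711 0.262]
top brass [100.31 160.23] [99, 151, 3, 22, 35] [0.661 0.583]
top brass [107.05 155.8 ] [105, 152, 5, 9, 20] [0.678 0.559]
top brass [110.77 163.62] [110, 154, 2, 20, 26] [0.65  0.544]
top brass [103.52 182.55] [99, 179, 10, 8, 40] [0.579 0.568]
top brass [269.74 192.22] [221, 182, 95, 19, 131] [ 0.557 -0.044]
top brass [310.82 187.11] [308, 182, 6, 15, 38] [ 0.579 -0.195]
top brass [367.44 188.54] [357, 185, 21, 8, 100] [ 0.578 -0.402]
top brass [102.79 194.53] [100, 190, 8, 12, 58] [0.535 0.569]
top brass [381.13 195.52] [378, 191, 7, 10, 23] [ 0.554 -0.453]
top brass [388.5  203.25] [384, 197, 8, 11, 44] [ 0.526 -0.48 ]
top brass [182.91 213.16] [176, 204, 15, 17, 165] [0.473 0.272]
top brass [389.76 215.59] [386, 208, 6, 18, 46] [ 0.481 -0.485]
top brass [271.38 214.  ] [267, 210, 10, 9, 76] [ 0.477 -0.052]
top brass [295.57 216.55] [292, 213, 8, 8, 53] [ 0.47  -0.141]
top brass [234.75 221.05] [229, 216, 12, 11, 105] [0.448 0.082]
top brass [316.86 219.51] [
[... 1801 characters left out ...]
 [318, 259, 14, 15, 156] [ 0.458 -0.296]
scene brass [256.71 319.51] [249, 313, 16, 14, 174] [ 0.256 -0.299]
scene brass [206.93 320.97] [204, 318, 8, 8, 30] [ 0.194 -0.244]
scene brass [195.66 326.77] [192, 322, 9, 10, 35] [ 0.174 -0.241]
scene brass [154.15 356.  ] [150, 350, 9, 12, 40] [ 0.096 -0.243]
scene brass [141.96 364.43] [134, 356, 16, 14, 53] [ 0.076 -0.243]
scene brass [389.27 371.54] [382, 362, 16, 22, 91] [ 0.323 -0.5  ]
scene blue [254.76 188.34] [247, 185, 17, 7, 86] [0.621 0.066]
scene blue [270.25 197.37] [262, 194, 18, 8, 102] [ 0.61  -0.007]
scene blue [287.66 207.56] [279, 204, 19, 8, 122] [ 0.599 -0.081]
scene blue [306.03 218.76] [297, 215, 20, 9, 129] [ 0.587 -0.152]
```

View pics/crop.png

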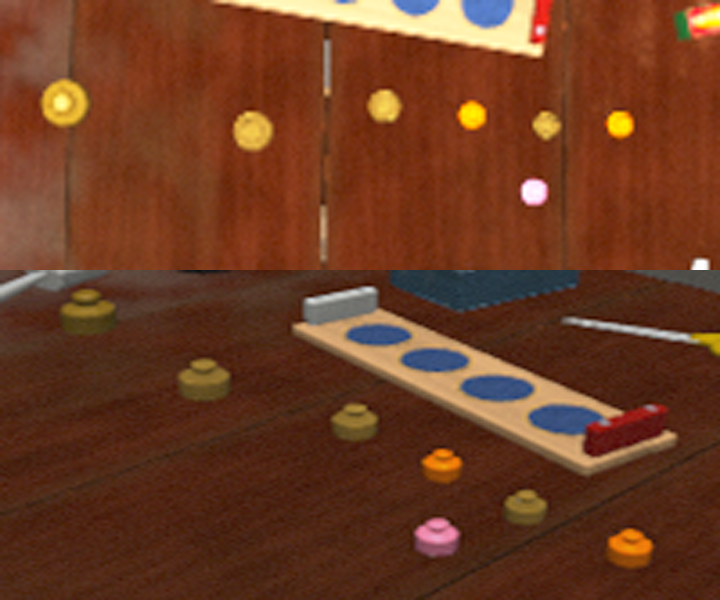

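Choice confirmed by the crop: the brass weights sit at raw top pixels (183,213), (235,221), (271,214) and (296,217), with the orange and pink look-alikes separate. Red is at the -y end.

```bash
python3 - <<'E'
from h import *
P={"w3":((182.91,213.16),(173.73,180.62),.042),"w0":((234.75,221.05),(206.24,205.01),.034),"w1":((271.38,214.),(247.97,220.25),.028),"w2":((295.57,216.55),(272.41,235.99),.023)}
for k,(a,b,h) in P.items(): print(k,[x.round(4) if hasattr(x,'round') else x for x in tri(a,b)],plane("top",a,h*.5).round(4),plane("scene",b,h*.42).round(4))
M=[((240.44,174.94),(254.76,188.34)),((260.21,178.29),(270.25,197.37)),((280,181.87),(287.66,207.56)),((299.91,185.09),(306.03,218.76))]
T=[]
for a,b in M:
    T.append((plane("top",a,.014)+plane("scene",b,.014))/2); print(tri(a,b)[0].round(4),plane("top",a,.014).round(4),plane("scene",b,.014).round(4))
T=np.array(T);d=(T[3]-T[0])/np.linalg.norm(T[3]-T[0]);print("len",np.linalg.norm(T[3]-T[0]),"dir",d); c=T.mean(0)
for s in(.111,.037,-.037,-.111): print((c-s*d).round(4))
# red block check
im=cv2.imread("top0_raw.png")[:,:,::-1].copy()
print([(c,plane("top",c,.044).round(3)) for c,s in blobs(im,"red",20) if 170<c[1]<200])
E
```

```text
w3 [array([0.4727, 0.272 , 0.0171]), np.float64(0.0006)] [0.4729 0.2711 0.021 ] [0.4718 0.2712 0.0176]
w0 [array([0.4486, 0.0814, 0.0139]), np.float64(0.001)] [0.4483 0.0816 0.017 ] [0.4485 0.0805 0.0143]
w1 [array([ 0.4771, -0.052 ,  0.0114]), np.float64(0.0003)] [ 0.477  -0.0518  0.014 ] [ 0.4768 -0.0526  0.0118]
w2 [array([ 0.47  , -0.1413,  0.0094]), np.float64(0.001)] [ 0.4696 -0.1407  0.0115] [ 0.4701 -0.1419  0.0097]
[0.6185 0.0644 0.0152] [0.6181 0.0649 0.014 ] [0.6208 0.0656 0.014 ]
[ 0.6076 -0.0085  0.0153] [ 0.6073 -0.0081  0.014 ] [ 0.6101 -0.0071  0.014 ]
[ 0.5962 -0.0817  0.0154] [ 0.5957 -0.0811  0.014 ] [ 0.599  -0.0808  0.014 ]
[ 0.5849 -0.1538  0.0156] [ 0.5854 -0.1544  0.014 ] [ 0.5868 -0.1518  0.014 ]
len 0.22088311381516157 dir [-0.15103151 -0.98852895  0.        ]
[0.6197 0.0657 0.014 ]
[ 0.6085 -0.0075  0.014 ]
[ 0.5973 -0.0807  0.014 ]
[ 0.5861 -0.1538  0.014 ]
[(array([315.62, 187.05]), array([ 0.577, -0.208,  0.044]))]
```

The rows are not in the units I measure in: shifts go in shares of 0.8 m and turns go in shares of pi rad. I convert before sending: -0.0338 m / 0.8 = -0.0423, -0.0197 m / 0.8 = -0.0246.

```bash
echo '0.085 -0.0423 -0.0246 0 0 0 0;0.085 -0.0423 -0.0246 0 0 0 0;0.085 -0.0423 -0.0246 0 0 0 0;0.085 -0.0423 -0.0246 0 0 0 0;0.085 -0.0423 -0.0246 0 0 0 0;0.085 -0.0423 -0.0246 0 0 0 0;0.085 -0.0423 -0.0246 0 0 0 0;0.085 -0.0423 -0.0246 0 0 0 0;0.085 -0.0423 -0.0246 0 0 0 0;0.085 -0.0423 -0.0246 0 0 0 0' > rows.txt && python3 -m handwheel rows.txt 50
echo '0.075 0 0 0.0175 0 0 0.0388;0.075 0 0 0.0175 0 0 0.0388;0.075 0 0 0.0175 0 0 0.0388;0.075 0 0 0.0175 0 0 0.0388;0.075 0 0 0.0175 0 0 0.0388;0.075 0 0 0.0175 0 0 0.0388;0.075 0 0 0.0175 0 0 0.0388;0.075 0 0 0.0175 0 0 0.0388;0.075 0 0 0.0175 0 0 0.0388;0.075 0 0 0.0175 0 0 0.0388' > rows.txt && python3 -m handwheel rows.txt
echo '0.075 0 0 0 0 0 0.0382;0.075 0 0 0 0 0 0' > rows.txt && python3 -m handwheel rows.txt
cat >> h.py <<'E'
from scipy.spatial.transform import Rotation as Ro
def go(x,y,z):
    s=sense(); R=Ro.from_rotvec(s["eef_rot"]); d=np.array([x,y,z])-s["tool_pos"]
    print("t",round(s["clock"],2),"tcp",s["tool_pos"].round(4),"tooly",R.as_matrix()[:,1].round(3),"toolz",R.as_matrix()[:,2].round(4),"op",round(s["opening"],4),"F",s["contact_force"].round(1),"ff",round(s["finger_force"],1))
    print("tool delta",(R.inv().apply(d)).round(4))
E
python3 -c "
from h import *
go(.4725,.2715,.082)"
```

```text
clock: 0.93
tool_pos: [0.4735, 0.27, 0.3036]
eef_rot: [-0.594, -3.084, 0.0]
contact_force: [-0.3, 0.3, -0.3]
opening: 0.085
finger_force: 0.0
clock: 1.77
tool_pos: [0.4726, 0.2716, 0.1629]
eef_rot: [-2.261, -2.181, 0.001]
contact_force: [-0.3, 0.3, 0.3]
opening: 0.075
finger_force: 0.0
clock: 1.93
tool_pos: [0.4721, 0.2715, 0.1626]
eef_rot: [-2.383, -2.046, 0.005]
contact_force: [0.6, 0.9, 0.4]
opening: 0.0753
finger_force: 0.0
t 1.93 tcp [0.4721 0.2715 0.1626] tooly [ 0.988 -0.151 -0.003] toolz [-0.003 -0.001 -1.   ] op 0.0753 F [0.6 0.9 0.4] ff 0.0
tool delta [0.0002 0.0006 0.0806]
```

Converted, 0.027 m / 0.8 = 0.0338, 0.026 m / 0.8 = 0.0325.

```bash
echo '0.075 0 0.0006 0.0338 0 0 0;0.075 0 0 0.0338 0 0 0;0.075 0 0 0.0325 0 0 0;0.075 0 0 0 0 0 0' > rows.txt && python3 -m handwheel rows.txt
python3 -c "
from h import *
go(.4725,.2715,.082)
f=grab_frame('scene')[110:230,110:270];cv2.imwrite('pics/g3.png',cv2.resize(f[:,:,::-1],(800,600),interpolation=cv2.INTER_CUBIC))"
```

```text
clock: 2.27
tool_pos: [0.4712, 0.2708, 0.0802]
eef_rot: [-2.377, -2.05, 0.011]
contact_force: [-0.7, -0.1, -0.6]
opening: 0.0751
finger_force: 0.0
t 2.27 tcp [0.4712 0.2708 0.0802] tooly [ 0.989 -0.147 -0.007] toolz [-0.0074 -0.0025 -1.    ] op 0.0751 F [-0.7 -0.1 -0.6] ff 0.0
tool delta [ 0.0008  0.0012 -0.0018]
```

View pics/g3.png

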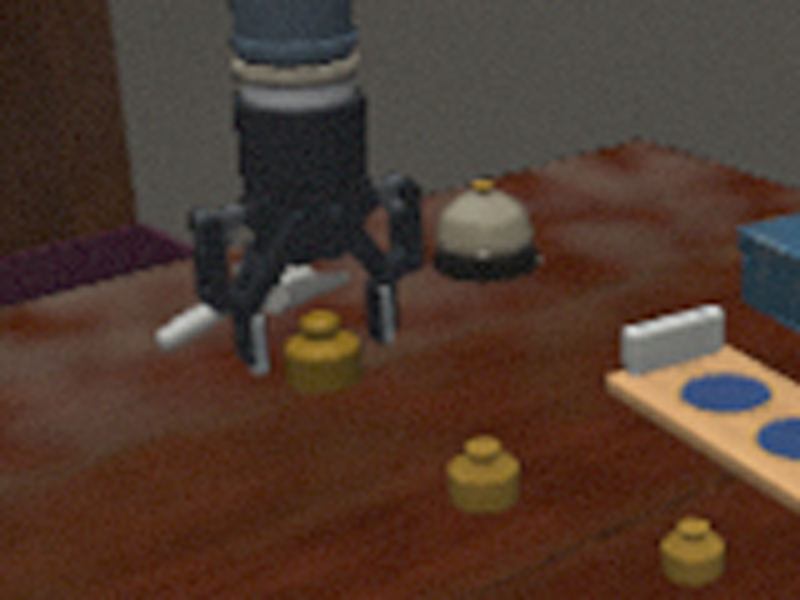

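The crop shows both fingers straddling weight_3, tips at (260,372) and (390,340), centred on it and about 12–15 mm above the table. I go a little lower and close.

Converted, 0.004 m / 0.8 = 0.005, 0.001 m / 0.8 = 0.0013, -0.006 rad / 3.1416 = -0.0019.

```bash
echo '0.075 0.001 0.0013 0.005 -0.0019 0 0;0.075 0 0 0 0 0 0;0.04 0 0 0 0 0 0;0.04 0 0 0 0 0 0;0.04 0 0 0 0 0 0;0.04 0 0 0 0 0 0;0.04 0 0 0 0 0 0;0.04 0 0 0 0 0 0' > rows.txt && python3 -m handwheel rows.txt 50
python3 -c "
from h import *
go(.4725,.2715,.077)"
```

```text
clock: 2.98
tool_pos: [0.4738, 0.2725, 0.0816]
eef_rot: [2.378, 2.046, 0.006]
contact_force: [-2.0, 1.0, 8.5]
opening: 0.0444
finger_force: 50.3
t 2.98 tcp [0.4738 0.2725 0.0816] tooly [ 0.989 -0.149  0.006] toolz [ 5.6e-03 -6.0e-04 -1.0e+00] op 0.0444 F [-2.   1.   8.5] ff 50.3
tool delta [-0.0012 -0.0011  0.0046]
```

Converted, -0.03 m / 0.8 = -0.0375, -0.01 m / 0.8 = -0.0125.

```bash
echo '0.04 0 0 -0.0125 0 0 0;0.04 0 0 -0.0375 0 0 0;0.04 0 0 -0.0375 0 0 0;0.04 0 0 0 0 0 0' > rows.txt && python3 -m handwheel rows.txt
python3 -c "
from h import *
go(.5855,-.154,.150)
f=grab_frame('scene')[110:230,110:270];cv2.imwrite('pics/g3b.png',cv2.resize(f[:,:,::-1],(800,600),interpolation=cv2.INTER_CUBIC))"
```

```text
clock: 3.32
tool_pos: [0.4762, 0.2732, 0.1546]
eef_rot: [2.375, 2.044, 0.02]
contact_force: [1.9, -0.2, -6.6]
opening: 0.0439
finger_force: 54.4
t 3.32 tcp [0.4762 0.2732 0.1546] tooly [ 0.989 -0.149  0.014] toolz [ 0.0147  0.002  -0.9999] op 0.0439 F [ 1.9 -0.2 -6.6] ff 54.4
tool delta [-0.4062  0.1716  0.0054]
```

View pics/g3b.png

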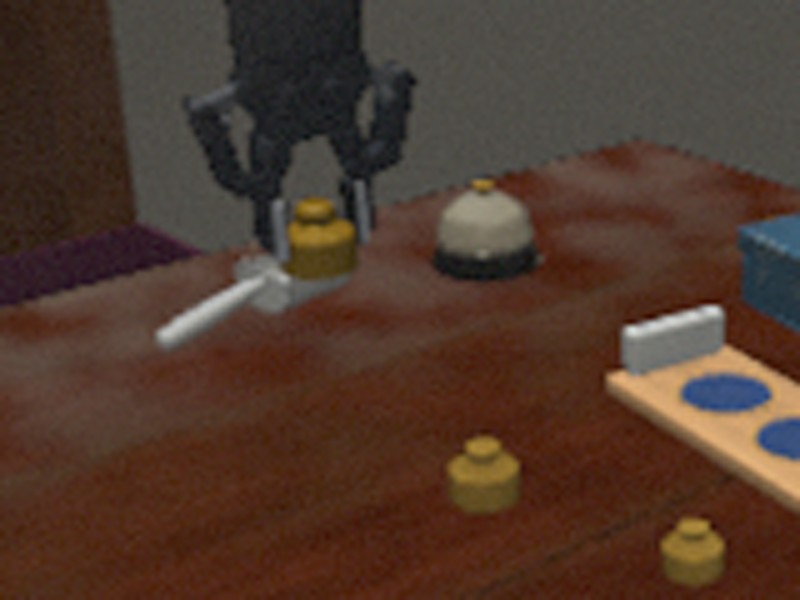

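The crop shows weight_3 held upright and level between the pads at (320,240), with the scoop and bell undisturbed.

Converted, -0.0339 m / 0.8 = -0.0424, 0.0143 m / 0.8 = 0.0179, 0.014 rad / 3.1416 = 0.0045.

```bash
echo '0.04 -0.0424 0.0179 0 0.0045 0 0;0.04 -0.0424 0.0179 0 0 0 0;0.04 -0.0424 0.0179 0 0 0 0;0.04 -0.0424 0.0179 0 0 0 0;0.04 -0.0424 0.0179 0 0 0 0;0.04 -0.0424 0.0179 0 0 0 0;0.04 -0.0424 0.0179 0 0 0 0;0.04 -0.0424 0.0179 0 0 0 0;0.04 -0.0424 0.0179 0 0 0 0;0.04 -0.0424 0.0179 0 0 0 0' > rows.txt && python3 -m handwheel rows.txt
echo '0.04 -0.0424 0.0179 0 0 0 0;0.04 -0.0424 0.0179 0 0 0 0;0.04 0 0 0 0 0 0;0.04 0 0 0 0 0 0' > rows.txt && python3 -m handwheel rows.txt
python3 -c "
from h import *
go(.5855,-.154,.0956)"
```

```text
clock: 4.2
tool_pos: [0.5635, -0.0857, 0.147]
eef_rot: [-2.375, -2.042, 0.011]
contact_force: [0.9, 0.2, -7.0]
opening: 0.0441
finger_force: 54.4
clock: 4.53
tool_pos: [0.5826, -0.1581, 0.1469]
eef_rot: [-2.38, -2.039, 0.009]
contact_force: [-0.7, 0.8, -7.4]
opening: 0.0443
finger_force: 54.4
t 4.53 tcp [ 0.5826 -0.1581  0.1469] tooly [ 0.988 -0.154 -0.009] toolz [-0.0092  0.0017 -1.    ] op 0.0443 F [-0.7  0.8 -7.4] ff 54.4
tool delta [0.0045 0.0027 0.0513]
```

Converted, 0.014 m / 0.8 = 0.0175, 0.012 m / 0.8 = 0.015, -0.008 rad / 3.1416 = -0.0025.

```bash
echo '0.04 0.0056 0.0034 0.015 -0.0025 0 0;0.04 0 0 0.0175 0 0 0;0.04 0 0 0.0175 0 0 0;0.04 0 0 0 0 0 0;0.04 0 0 0 0 0 0' > rows.txt && python3 -m handwheel rows.txt
python3 -c "
from h import *
go(.5855,-.154,.0956)
f=grab_frame('scene')[140:260,240:400];cv2.imwrite('pics/p3.png',cv2.resize(f[:,:,::-1],(800,600),interpolation=cv2.INTER_CUBIC))
for p in [(.5855,-.154,.014),(.5855,-.154,.027)]: print((proj('scene',p)-[240,140])*5)"
```

```text
clock: 4.95
tool_pos: [0.5842, -0.1496, 0.1068]
eef_rot: [-2.376, -2.046, 0.004]
contact_force: [0.2, -0.6, -7.2]
opening: 0.0442
finger_force: 54.4
t 4.95 tcp [ 0.5842 -0.1496  0.1068] tooly [ 0.989 -0.148 -0.006] toolz [-0.0056  0.0027 -1.    ] op 0.0442 F [ 0.2 -0.6 -7.2] ff 54.4
tool delta [-0.0041  0.002   0.0112]
[332.18512976 396.26644416]
[334.31940509 373.97238163]
```

View pics/p3.png

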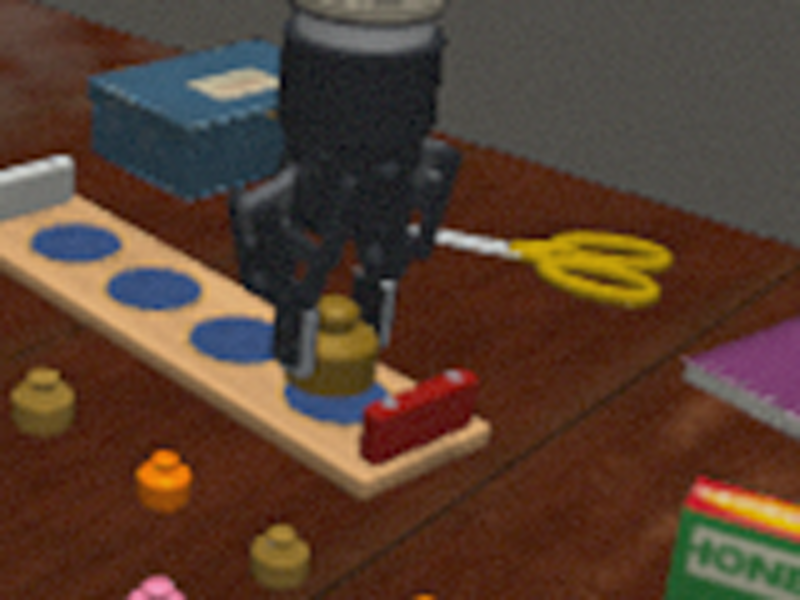

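Converted, -0.004 m / 0.8 = -0.005, 0.002 m / 0.8 = 0.0025, -0.005 rad / 3.1416 = -0.0016.

```bash
echo '0.04 -0.005 0.0025 0.005 -0.0016 0 0;0.04 0 0 0 0 0 0;0.04 0 0 0 0 0 0;0.04 0 0 0 0 0 0' > rows.txt && python3 -m handwheel rows.txt
python3 -c "
from h import *
go(.5855,-.154,.0956)"
```

```text
clock: 5.33
tool_pos: [0.5877, -0.1559, 0.1052]
eef_rot: [2.379, 2.046, 0.006]
contact_force: [-0.7, 0.8, -6.2]
opening: 0.0443
finger_force: 54.4
t 5.33 tcp [ 0.5877 -0.1559  0.1052] tooly [ 0.989 -0.15   0.006] toolz [ 0.0056 -0.001  -1.    ] op 0.0443 F [-0.7  0.8 -6.2] ff 54.4
tool delta [ 0.0016 -0.0025  0.0096]
```

```bash
for i in 1 2 3 4 5 6; do echo '0.04 0 0 0 0 0 0' > rows.txt && python3 -m handwheel rows.txt | grep -E 'tool_pos|eef'; done
```

```text
tool_pos: [0.5876, -0.1558, 0.1051]
eef_rot: [2.379, 2.046, 0.005]
tool_pos: [0.5876, -0.1558, 0.1051]
eef_rot: [2.379, 2.046, 0.005]
tool_pos: [0.5875, -0.1557, 0.1049]
eef_rot: [2.379, 2.046, 0.005]
tool_pos: [0.5875, -0.1557, 0.1049]
eef_rot: [2.379, 2.046, 0.005]
tool_pos: [0.5875, -0.1557, 0.1048]
eef_rot: [2.379, 2.046, 0.005]
tool_pos: [0.5875, -0.1557, 0.1048]
eef_rot: [2.379, 2.046, 0.005]
```

Converted, 0.005 m / 0.8 = 0.0063, -0.001 m / 0.8 = -0.0013, 0.003 rad / 3.1416 = 0.001.

```bash
echo '0.04 0.0013 -0.0013 0.0063 0.001 0 0;0.04 0 0 0 0 0 0;0.04 0 0 0 0 0 0' > rows.txt && python3 -m handwheel rows.txt
python3 -c "
from h import *
go(.5855,-.154,.0956)"
```

```text
clock: 6.08
tool_pos: [0.5862, -0.1543, 0.0991]
eef_rot: [2.381, 2.049, 0.001]
contact_force: [1.0, -0.7, -7.1]
opening: 0.0444
finger_force: 54.4
t 6.08 tcp [ 0.5862 -0.1543  0.0991] tooly [ 0.989 -0.149  0.   ] toolz [ 5.e-04  4.e-04 -1.e+00] op 0.0444 F [ 1.  -0.7 -7.1] ff 54.4
tool delta [ 0.0002 -0.0008  0.0035]
```

Converted, 0.003 m / 0.8 = 0.0038, -0.0005 m / 0.8 = -0.0006.

```bash
echo '0.04 0 -0.0006 0.0038 0 0 0;0.04 0 0 0 0 0 0;0.04 0 0 0 0 0 0' > rows.txt && python3 -m handwheel rows.txt|grep -E "pos|force"; echo '0.04 0 0 0.0013 0 0 0;0.04 0 0 0 0 0 0' > rows.txt && python3 -m handwheel rows.txt

```

```text
tool_pos: [0.586, -0.1544, 0.0964]
contact_force: [0.0, 0.0, -6.4]
finger_force: 54.4
clock: 6.5
tool_pos: [0.5863, -0.1546, 0.0958]
eef_rot: [2.38, 2.048, 0.002]
contact_force: [0.0, 0.0, -6.3]
opening: 0.0441
finger_force: 54.4
```

Converted, 0.001 m / 0.8 = 0.0013.

```bash
for i in 1 2; do echo '0.04 0 0 0.0013 0 0 0;0.04 0 0 0 0 0 0' > rows.txt && python3 -m handwheel rows.txt|grep -E "pos|contact"; done

```

```text
tool_pos: [0.5863, -0.1546, 0.0957]
contact_force: [-2.2, 1.3, 2.4]
tool_pos: [0.5863, -0.1546, 0.0957]
contact_force: [-3.6, 1.5, 8.3]
```

Converted, -0.03 m / 0.8 = -0.0375, -0.02 m / 0.8 = -0.025.

```bash
echo '0.065 0 0 -0.0025 0 0 0;0.065 0 0 0 0 0 0;0.065 0 0 0 0 0 0;0.065 0 0 0 0 0 0;0.065 0 0 -0.0375 0 0 0;0.065 0 0 -0.0375 0 0 0;0.065 0.025 -0.025 -0.025 0 0 0;0.065 0.0375 -0.0375 0 0 0 0;0.065 0 0 0 0 0 0' > rows.txt && python3 -m handwheel rows.txt
python3 - <<'E'
from h import *
go(.4485,.081,.150)
f=grab_frame('top'); cv2.imwrite("t1.png",f[:,:,::-1]); g=grab_frame('scene')
a=cv2.resize(f[150:250,200:330],(650,500),interpolation=cv2.INTER_CUBIC)
cv2.imwrite('pics/p3b.png',a[:,:,::-1])
for c,s in blobs(g,"brass",60): print("scene",c,s)
for c,s in blobs(f,"brass",40):
    if 170<c[0]<330 and 150<c[1]<230: print("top",c,s,plane("top",c,.014+.021).round(4))
E
```

```text
clock: 7.58
tool_pos: [0.5384, -0.0928, 0.1759]
eef_rot: [-2.373, -2.046, 0.004]
contact_force: [-1.8, 0.9, -1.0]
opening: 0.0651
finger_force: 0.0
t 7.58 tcp [ 0.5384 -0.0928  0.1759] tooly [ 0.989 -0.147 -0.008] toolz [-0.007   0.0046 -1.    ] op 0.0651 F [-1.8  0.9 -1. ] ff 0.0
tool delta [ 0.1586 -0.1143  0.0274]
scene [285.51 209.49] [231, 179, 108, 61, 1670]
scene [359.38 192.77] [342, 186, 33, 16, 373]
scene [206.09 204.9 ] [198, 197, 16, 16, 199]
scene [247.99 220.21] [242, 213, 13, 15, 156]
scene [272.3  236.04] [267, 230, 12, 13, 119]
scene [399.49 243.81] [381, 238, 38, 13, 172]
scene [295.54 251.28] [289, 245, 13, 13, 136]
scene [324.35 266.07] [318, 259, 14, 15, 158]
scene [423.6 307.9] [411, 281, 28, 52, 463]
scene [440.3  297.21] [433, 292, 14, 13, 63]
scene [256.73 319.47] [249, 313, 16, 14, 175]
scene [389.71 370.42] [382, 360, 17, 21, 84]
scene [457.2  370.14] [454, 360, 7, 21, 70]
scene [507.01 376.73] [502, 368, 10, 16, 77]
top [243.71 170.74] [228, 162, 37, 23, 276] [0.6315 0.0525 0.035 ]
top [295.15 172.73] [284, 170, 27, 6, 52] [ 0.6283 -0.1342  0.035 ]
top [245.82 187.73] [222, 182, 48, 11, 78] [0.5699 0.0435 0.035 ]
top [316.6  219.33] [313, 215, 9, 9, 55] [ 0.4611 -0.2146  0.035 ]
top [234.79 221.  ] [229, 216, 12, 11, 106] [0.4486 0.0805 0.035 ]
```

View pics/p3b.png

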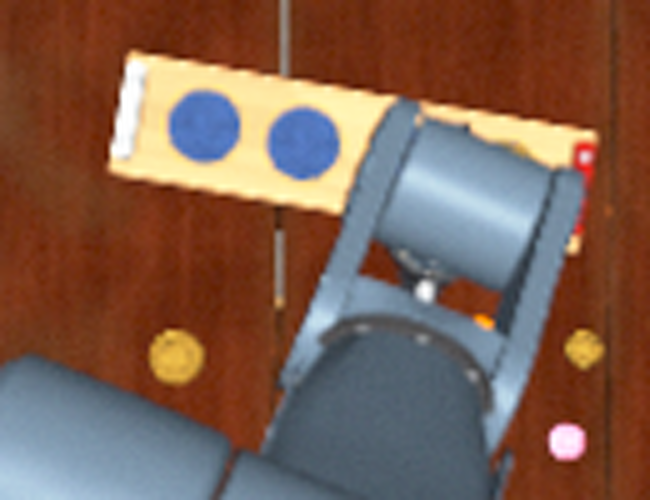

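The arm hides the placed weight here (gripper wrist at (450,220)). I'll check it from the next pickup spot.

Converted, 0.0317 m / 0.8 = 0.0396, -0.0229 m / 0.8 = -0.0286, -0.006 rad / 3.1416 = -0.0019.

```bash
echo '0.065 0.0396 -0.0286 0.0063 -0.0019 -0.0013 0;0.065 0.0396 -0.0286 0.0063 0 0 0;0.065 0.0396 -0.0286 0.0063 0 0 0;0.065 0.0396 -0.0286 0.0063 0 0 0;0.065 0.0396 -0.0286 0.0063 0 0 0;0.065 0 0 0 0 0 0;0.065 0 0 0 0 0 0' > rows.txt && python3 -m handwheel rows.txt|grep clock
python3 - <<'E'
from h import *
go(.4485,.081,.076)
f=grab_frame('top'); g=grab_frame('scene')
a=cv2.resize(f[150:210,220:330],(800,436),interpolation=cv2.INTER_CUBIC)
cv2.imwrite('pics/p3c.png',a[:,:,::-1]); cv2.imwrite("t1.png",f[:,:,::-1]);cv2.imwrite("s1.png",g[:,:,::-1])
# mark 3 centre vs blob in local hsv
for n,im,k in(("top",f,.021),("scene",g,.018)):
    print(n,"expect px",proj(n,(.5855,-.154,.014+k)).round(2))
E
```

```text
clock: 8.27
t 8.27 tcp [0.455  0.0767 0.1487] tooly [ 0.989 -0.146  0.007] toolz [ 0.0065 -0.0052 -1.    ] op 0.0651 F [ 0.7 -0.7 -0.1] ff 0.0
tool delta [ 0.0036 -0.0076  0.0727]
top expect px [300.4  184.61]
scene expect px [307.03 213.06]
```

View pics/p3c.png

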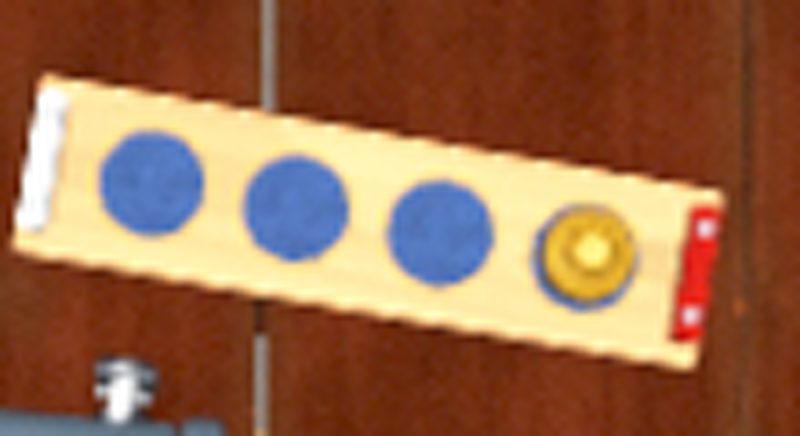

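Weight_3 sits at (590,255) with the mark's centre at about (585,258). That's about 1 mm off after parallax, so it's well centred and next to red.

Converted, 0.025 m / 0.8 = 0.0313, 0.02 m / 0.8 = 0.025, 0.004 rad / 3.1416 = 0.0013.

```bash
echo '0.065 0.0038 -0.0088 0.015 0.0013 0.001 0;0.065 0 0 0.0313 0 0 0;0.065 0 0 0.025 0 0 0;0.065 0 0 0 0 0 0;0.065 0 0 0 0 0 0' > rows.txt && python3 -m handwheel rows.txt|grep -E "clock|contact"
python3 -c "
from h import *
go(.4485,.081,.076)"
```

```text
clock: 8.78
contact_force: [0.5, 0.5, 1.3]
t 8.78 tcp [0.4501 0.078  0.0916] tooly [ 0.988 -0.152  0.004] toolz [ 0.0034 -0.0016 -1.    ] op 0.0647 F [0.5 0.5 1.3] ff 0.0
tool delta [ 0.0027 -0.0021  0.0156]
```

Converted, 0.014 m / 0.8 = 0.0175, 0.0027 m / 0.8 = 0.0034, 0.002 rad / 3.1416 = 0.0006.

```bash
echo '0.06 0.0034 -0.0025 0.0175 0.0006 0 0;0.055 0 0 0 0 0 0;0.055 0 0 0 0 0 0' > rows.txt && python3 -m handwheel rows.txt|grep -E "clock|contact"
python3 -c "
from h import *
go(.4485,.081,.076)"
```

```text
clock: 9.03
contact_force: [0.4, -0.1, -0.0]
t 9.03 tcp [0.4482 0.0818 0.0789] tooly [ 0.989 -0.15   0.003] toolz [ 0.0031 -0.0014 -1.    ] op 0.0547 F [ 0.4 -0.1 -0. ] ff 0.0
tool delta [-0.0008  0.0004  0.0029]
```

Converted, 0.002 m / 0.8 = 0.0025.

```bash
echo '0.055 0 0 0.0025 0 0 0;0.03 0 0 0 0 0 0;0.03 0 0 0 0 0 0;0.03 0 0 0 0 0 0;0.03 0 0 0 0 0 0;0.03 0 0 0 0 0 0' > rows.txt && python3 -m handwheel rows.txt 50
echo '0.03 0 0 -0.0125 0 0 0;0.03 0 0 -0.0375 0 0 0;0.03 0 0 -0.0375 0 0 0;0.03 0 0 0 0 0 0' > rows.txt && python3 -m handwheel rows.txt
python3 -c "
from h import *
go(.5965,-.081,.150)"
```

```text
clock: 9.53
tool_pos: [0.4484, 0.0822, 0.0774]
eef_rot: [2.378, 2.046, 0.004]
contact_force: [-0.4, -0.7, 5.3]
opening: 0.0358
finger_force: 49.4
clock: 9.87
tool_pos: [0.4488, 0.0826, 0.1504]
eef_rot: [2.376, 2.044, 0.009]
contact_force: [0.1, 0.6, -4.9]
opening: 0.0353
finger_force: 51.8
t 9.87 tcp [0.4488 0.0826 0.1504] tooly [ 0.989 -0.149  0.009] toolz [ 0.0093 -0.0017 -1.    ] op 0.0353 F [ 0.1  0.6 -4.9] ff 51.8
tool delta [-0.1397  0.1704  0.002 ]
```

Converted, 0.0282 m / 0.8 = 0.0353, -0.0228 m / 0.8 = -0.0285, 0.008 rad / 3.1416 = 0.0025.

```bash
echo '0.03 -0.0285 0.0353 0 0.0025 0 0;0.03 -0.0285 0.0353 0 0 0 0;0.03 -0.0285 0.0353 0 0 0 0;0.03 -0.0285 0.0353 0 0 0 0;0.03 -0.0285 0.0353 0 0 0 0;0.03 -0.0285 0.0353 0 0 0 0;0.03 0 0 0.025 0 0 0;0.03 0 0 0.025 0 0 0;0.03 0 0 0 0 0 0;0.03 0 0 0 0 0 0' > rows.txt && python3 -m handwheel rows.txt|grep clock
python3 -c "
from h import *
go(.5965,-.080,.0914)"
```

```text
clock: 10.7
t 10.7 tcp [ 0.5918 -0.0775  0.1037] tooly [ 0.989 -0.15  -0.012] toolz [-0.012   0.0019 -0.9999] op 0.0357 F [-0.5  1.1 -4.7] ff 51.7
tool delta [-0.0018  0.0052  0.0122]
```

Converted, 0.005 m / 0.8 = 0.0063, 0.004 m / 0.8 = 0.005, -0.009 rad / 3.1416 = -0.0029.

```bash
echo '0.03 -0.0013 0.005 0.0063 -0.0029 -0.0003 0;0.03 0 0 0 0 0 0;0.03 0 0 0 0 0 0;0.03 0 0 0 0 0 0' > rows.txt && python3 -m handwheel rows.txt|grep clock
python3 -c "
from h import *
go(.5965,-.080,.0914)"
```

```text
clock: 11.03
t 11.03 tcp [ 0.598  -0.0795  0.1014] tooly [ 0.989 -0.149  0.004] toolz [ 0.0039 -0.0028 -1.    ] op 0.0354 F [-0.4  0.2 -4.4] ff 51.7
tool delta [-0.0007 -0.0015  0.01  ]
```

Converted, 0.007 m / 0.8 = 0.0088, -0.001 m / 0.8 = -0.0013, 0.003 rad / 3.1416 = 0.001.

```bash
echo '0.03 0 -0.0013 0.0088 0.001 0.0006 0;0.03 0 0 0 0 0 0;0.03 0 0 0 0 0 0;0.03 0 0 0 0 0 0' > rows.txt && python3 -m handwheel rows.txt|grep clock
python3 -c "
from h import *
go(.5965,-.080,.0914)"
```

```text
clock: 11.37
t 11.37 tcp [ 0.5966 -0.0795  0.0935] tooly [ 0.989 -0.149 -0.   ] toolz [-3.e-04  1.e-04 -1.e+00] op 0.0358 F [ 1.  -1.2 -4. ] ff 51.7
tool delta [-0.0005 -0.0001  0.0021]
```

Converted, 0.0015 m / 0.8 = 0.0019.

```bash
for i in 1 2; do echo '0.03 0 0 0.0019 0 0 0;0.03 0 0 0 0 0 0;0.03 0 0 0 0 0 0' > rows.txt && python3 -m handwheel rows.txt|grep -E "pos|contact"; done

```

```text
tool_pos: [0.5967, -0.0796, 0.092]
contact_force: [0.5, 0.2, -4.1]
tool_pos: [0.5969, -0.0796, 0.0915]
contact_force: [-1.6, 0.8, 3.8]
```

Converted, -0.031 m / 0.8 = -0.0388, 0.0025 m / 0.8 = 0.0031.

```bash
echo '0.055 0 0 -0.0013 0 0 0;0.055 0 0 0 0 0 0;0.055 0 0 0 0 0 0;0.055 0 0 -0.0375 0 0 0;0.055 0 0 -0.0375 0 0 0;0.055 0.0031 -0.0388 0 0 0 0;0.055 0.0031 -0.0388 0 0 0 0;0.055 0.0031 -0.0388 0 0 0 0;0.055 0.0031 -0.0388 0 0 0 0;0.055 0 0 0.025 0 0 0' > rows.txt && python3 -m handwheel rows.txt|grep clock;  echo '0.055 0 0 0.025 0 0 0;0.055 0 0 0 0 0 0;0.055 0 0 0 0 0 0' > rows.txt && python3 -m handwheel rows.txt|grep clock
python3 - <<'E'
from h import *
go(.477,-.052,.075)
f=grab_frame('top'); a=cv2.resize(f[150:210,220:330],(800,436),interpolation=cv2.INTER_CUBIC)
cv2.imwrite('pics/p0.png',a[:,:,::-1])
E
```

```text
clock: 12.7
clock: 12.95
t 12.95 tcp [ 0.4756 -0.0512  0.1111] tooly [ 0.989 -0.15  -0.001] toolz [-1.3e-03  5.0e-04 -1.0e+00] op 0.0551 F [-0.6  0.5 -0.5] ff 0.0
tool delta [-0.0006  0.0016  0.0361]
```

View pics/p0.png

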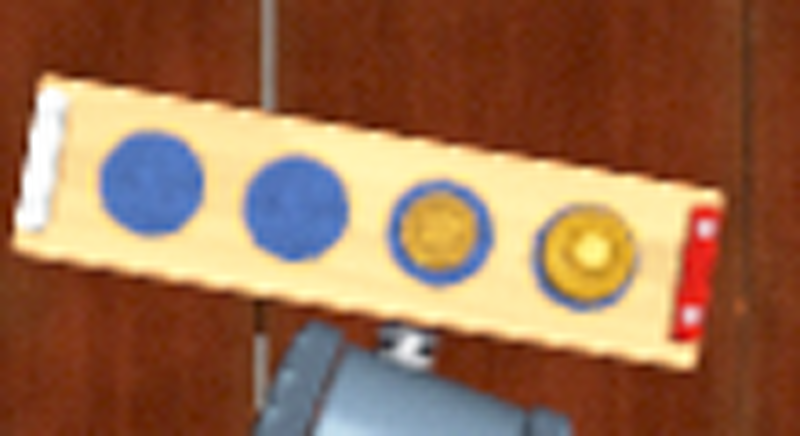

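Weight_0 at (440,231) is centred on its mark at (441,233), and weight_3 is unchanged. Next is weight_1.

Converted, 0.016 m / 0.8 = 0.02, 0.0015 m / 0.8 = 0.0019.

```bash
echo '0.05 0 0.0019 0.02 0 0 0;0.05 0 0 0.02 0 0 0;0.05 0 0 0 0 0 0;0.05 0 0 0 0 0 0' > rows.txt && python3 -m handwheel rows.txt|grep -E "clock|contact"
python3 -c "
from h import *
go(.477,-.052,.075)"
```

```text
clock: 13.33
contact_force: [0.5, -1.1, 0.6]
t 13.33 tcp [ 0.4775 -0.0515  0.0799] tooly [ 0.989 -0.149  0.   ] toolz [ 0. -0. -1.] op 0.0499 F [ 0.5 -1.1  0.6] ff 0.0
tool delta [-0.0006 -0.0004  0.0049]
```

Converted, 0.0045 m / 0.8 = 0.0056.

```bash
echo '0.045 0 0 0.0056 0 0 0;0.045 0 0 0 0 0 0;0.02 0 0 0 0 0 0;0.02 0 0 0 0 0 0;0.02 0 0 0 0 0 0;0.02 0 0 0 0 0 0;0.02 0 0 0 0 0 0' > rows.txt && python3 -m handwheel rows.txt 40
echo '0.02 0 0 -0.0125 0 0 0;0.02 0 0 -0.0375 0 0 0;0.02 0 0 -0.0375 0 0 0;0.02 0 0 0 0 0 0' > rows.txt && python3 -m handwheel rows.txt
python3 -c "
from h import *
go(.608,-.008,.150)"
```

```text
clock: 13.92
tool_pos: [0.4775, -0.0514, 0.0759]
eef_rot: [2.381, 2.048, 0.001]
contact_force: [-0.1, -0.2, 6.4]
opening: 0.0286
finger_force: 39.6
clock: 14.25
tool_pos: [0.4789, -0.0518, 0.1493]
eef_rot: [2.376, 2.045, 0.006]
contact_force: [1.4, -0.3, -0.8]
opening: 0.0284
finger_force: 40.2
t 14.25 tcp [ 0.4789 -0.0518  0.1493] tooly [ 0.989 -0.149  0.008] toolz [ 0.0074 -0.0026 -1.    ] op 0.0284 F [ 1.4 -0.3 -0.8] ff 40.2
tool delta [6.260e-02 1.211e-01 1.000e-04]
```

Converted, 0.0303 m / 0.8 = 0.0379, 0.025 m / 0.8 = 0.0313, 0.006 rad / 3.1416 = 0.0019.

```bash
echo '0.02 0.0194 0.0379 0 0.0019 0 0;0.02 0.0194 0.0379 0 0 0 0;0.02 0.0194 0.0379 0 0 0 0;0.02 0.0194 0.0379 0 0 0 0;0.02 0 0 0.025 0 0 0;0.02 0 0 0.0313 0 0 0;0.02 0 0 0 0 0 0;0.02 0 0 0 0 0 0;0.02 0 0 0 0 0 0' > rows.txt && python3 -m handwheel rows.txt|grep clock
python3 -c "
from h import *
go(.608,-.0075,.0899)"
```

```text
clock: 15.0
t 15.0 tcp [ 0.6055 -0.0082  0.0998] tooly [ 0.989 -0.15  -0.007] toolz [-0.0066  0.001  -1.    ] op 0.029 F [-0.1 -0.9 -1.9] ff 40.2
tool delta [0.0011 0.0024 0.0099]
```

Converted, 0.005 m / 0.8 = 0.0063, 0.0015 m / 0.8 = 0.0019, -0.005 rad / 3.1416 = -0.0016.

```bash
echo '0.02 0.0006 0.0019 0.0063 -0.0016 0 0;0.02 0 0 0 0 0 0;0.02 0 0 0 0 0 0;0.02 0 0 0 0 0 0' > rows.txt && python3 -m handwheel rows.txt|grep clock
python3 -c "
from h import *
go(.608,-.0075,.0899)"
```

```text
clock: 15.33
t 15.33 tcp [ 0.6077 -0.008   0.0953] tooly [ 0.989 -0.15   0.   ] toolz [ 1.e-04 -1.e-04 -1.e+00] op 0.0287 F [ 0.3  0.7 -1.3] ff 40.2
tool delta [0.0006 0.0002 0.0054]
```

Converted, 0.004 m / 0.8 = 0.005, 0.0004 m / 0.8 = 0.0005.

```bash
echo '0.02 0.0005 0 0.005 0 0 0;0.02 0 0 0 0 0 0;0.02 0 0 0 0 0 0' > rows.txt && python3 -m handwheel rows.txt|grep -E "pos|contact"; for i in 1 2; do echo '0.02 0 0 0.0015 0 0 0;0.02 0 0 0 0 0 0' > rows.txt && python3 -m handwheel rows.txt|grep -E "pos|contact"; done

```

```text
tool_pos: [0.6073, -0.0074, 0.0903]
contact_force: [0.3, -0.4, -1.1]
tool_pos: [0.6075, -0.0074, 0.0899]
contact_force: [-0.9, -0.4, 3.1]
tool_pos: [0.6075, -0.0075, 0.0899]
contact_force: [-3.2, 0.8, 9.5]
```

I caught a slip: the blob I labelled w2, raw top (296,217), is the orange look-alike. In raw pixels the brass one is top (316.9,219.5) and scene (295.6,251.4). I'll recompute it before reaching.

The rows are not in the units I measure in: shifts go in shares of 0.8 m and turns go in shares of pi rad. I convert before sending: -0.03 m / 0.8 = -0.0375, -0.001 m / 0.8 = -0.0013.

```bash
echo '0.045 0 0 -0.0013 0 0 0;0.045 0 0 0 0 0 0;0.045 0 0 0 0 0 0;0.045 0 0 -0.0375 0 0 0;0.045 0 0 -0.0375 0 0 0;0.045 0 0 0 0 0 0' > rows.txt && python3 -m handwheel rows.txt|grep clock
python3 - <<'E'
from h import *
T=cv2.imread("top0_raw.png")[:,:,::-1].copy();S=cv2.imread("scene0_raw.png")[:,:,::-1].copy()
for a,b in[((316.86,219.51),(295.6,251.4)),((295.57,216.55),(272.4,236)),((336.65,219.29),(324.3,266.06))]:
    print(tri(a,b)[0].round(4),plane("top",a,.0115).round(4),plane("scene",b,.0097).round(4),T[int(a[1]),int(a[0])],S[int(b[1])+2,int(b[0])])
go(.461,-.2175,.150)
E
```

```text
clock: 16.42
[ 0.4605 -0.2191  0.0101] [ 0.4605 -0.2189  0.0115] [ 0.461  -0.2188  0.0097] [244 203  80] [123  96  44]
[ 0.47   -0.1413  0.0094] [ 0.4696 -0.1407  0.0115] [ 0.47   -0.142   0.0097] [255 233   0] [160  80  10]
[ 0.4632 -0.2922  0.0095] [ 0.4629 -0.2914  0.0115] [ 0.4634 -0.2927  0.0097] [255 224   0] [187  87  10]
t 16.42 tcp [ 0.6106 -0.008   0.1537] tooly [ 0.989 -0.149  0.009] toolz [ 0.0084 -0.0017 -1.    ] op 0.0452 F [ 0.9 -0.4 -0. ] ff 0.0
tool delta [-0.2295 -0.1167  0.0028]
```

Converted, -0.033 m / 0.8 = -0.0413, 0.02 m / 0.8 = 0.025, 0.007 rad / 3.1416 = 0.0022.

```bash
echo '0.045 -0.0413 -0.0208 0 0.0022 0 0;0.045 -0.0413 -0.0208 0 0 0 0;0.045 -0.0413 -0.0208 0 0 0 0;0.045 -0.0413 -0.0208 0 0 0 0;0.045 -0.0413 -0.0208 0 0 0 0;0.045 -0.0413 -0.0208 0 0 0 0;0.045 -0.0413 -0.0208 0 0 0 0;0.045 0 0 0.025 0 0 0;0.045 0 0 0.025 0 0 0;0.045 0 0 0 0 0 0' > rows.txt && python3 -m handwheel rows.txt|grep clock;echo '0.045 0 0 0 0 0 0;0.045 0 0 0 0 0 0' > rows.txt && python3 -m handwheel rows.txt|grep clock
python3 - <<'E'
from h import *
go(.4607,-.219,.075)
f=grab_frame('top'); a=cv2.resize(f[150:210,220:330],(800,436),interpolation=cv2.INTER_CUBIC)
g=grab_frame('scene')[185:275,240:360]
cv2.imwrite('pics/p1.png',np.vstack([cv2.resize(a,(550,300)),cv2.resize(g,(550,300),interpolation=cv2.INTER_CUBIC)])[:,:,::-1])
E
```

```text
clock: 17.25
clock: 17.42
t 17.42 tcp [ 0.4582 -0.2183  0.1101] tooly [ 0.989 -0.149 -0.008] toolz [-0.0078  0.0012 -1.    ] op 0.045 F [0.1 0.1 0.8] ff 0.0
tool delta [-0.0003  0.0029  0.0351]
```

View pics/p1.png

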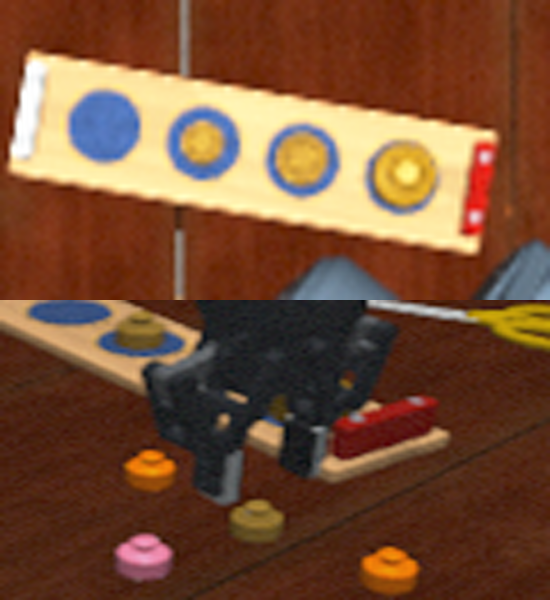

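The picture shows weight_1 at (203,143), centred on its mark. The gripper is above the brass weight at (258,520), clear of the pink and orange look-alikes.

Converted, 0.016 m / 0.8 = 0.02, 0.012 m / 0.8 = 0.015, -0.006 rad / 3.1416 = -0.0019.

```bash
echo '0.045 0 0.0025 0.015 -0.0019 0 0;0.045 0 0 0.02 0 0 0;0.045 0 0 0 0 0 0;0.045 0 0 0 0 0 0;0.045 0 0 0 0 0 0' > rows.txt && python3 -m handwheel rows.txt|grep -E "clock|contact"
python3 -c "
from h import *
go(.4607,-.219,.0745)"
```

```text
clock: 17.93
contact_force: [-0.3, 1.0, 0.3]
t 17.93 tcp [ 0.4601 -0.2187  0.0827] tooly [ 0.989 -0.149 -0.001] toolz [-1.1e-03 -4.0e-04 -1.0e+00] op 0.0448 F [-0.3  1.   0.3] ff 0.0
tool delta [-0.0002  0.0006  0.0082]
```

Converted, 0.0075 m / 0.8 = 0.0094, 0.0005 m / 0.8 = 0.0006.

```bash
echo '0.04 0 0.0006 0.0094 0 0 0;0.04 0 0 0 0 0 0;0.04 0 0 0 0 0 0;0.015 0 0 0 0 0 0;0.015 0 0 0 0 0 0;0.015 0 0 0 0 0 0;0.015 0 0 0 0 0 0;0.015 0 0 0 0 0 0' > rows.txt && python3 -m handwheel rows.txt 30
echo '0.015 0 0 -0.0125 0 0 0;0.015 0 0 -0.0375 0 0 0;0.015 0 0 -0.0375 0 0 0;0.015 0 0 0 0 0 0' > rows.txt && python3 -m handwheel rows.txt
python3 -c "
from h import *
go(.619,.065,.150)"
```

```text
clock: 18.6
tool_pos: [0.4603, -0.2189, 0.0747]
eef_rot: [-2.381, -2.048, 0.002]
contact_force: [-0.1, 1.3, 4.1]
opening: 0.023
finger_force: 29.6
clock: 18.93
tool_pos: [0.4621, -0.2201, 0.1488]
eef_rot: [2.376, 2.045, 0.0]
contact_force: [-0.8, -1.1, -1.0]
opening: 0.0228
finger_force: 29.7
t 18.93 tcp [ 0.4621 -0.2201  0.1488] tooly [ 0.989 -0.149  0.005] toolz [ 0.0045 -0.0048 -1.    ] op 0.0228 F [-0.8 -1.1 -1. ] ff 29.7
tool delta [ 0.3053  0.1126 -0.0019]
```

Converted, 0.0384 m / 0.8 = 0.048, 0.0142 m / 0.8 = 0.0178, 0.004 rad / 3.1416 = 0.0013.

```bash
echo '0.015 0.048 0.0178 0 0.0013 0.0013 0;0.015 0.048 0.0178 0 0 0 0;0.015 0.048 0.0178 0 0 0 0;0.015 0.048 0.0178 0 0 0 0;0.015 0.048 0.0178 0 0 0 0;0.015 0.048 0.0178 0 0 0 0;0.015 0.048 0.0178 0 0 0 0;0.015 0.048 0.0178 0 0 0 0;0.015 0 0 0.025 0 0 0;0.015 0 0 0.025 0 0 0' > rows.txt && python3 -m handwheel rows.txt|grep clock
echo '0.015 0 0 0 0 0 0;0.015 0 0 0 0 0 0;0.015 0 0 0 0 0 0' > rows.txt && python3 -m handwheel rows.txt|grep clock
python3 -c "
from h import *
go(.619,.065,.0887)"
```

```text
clock: 19.77
clock: 20.02
t 20.02 tcp [0.6182 0.0677 0.1051] tooly [ 0.989 -0.15  -0.006] toolz [-0.0056  0.0048 -1.    ] op 0.0227 F [ 0.7 -0.4 -0.9] ff 29.7
tool delta [-0.0026  0.0013  0.0164]
```

Converted, 0.01 m / 0.8 = 0.0125, -0.0018 m / 0.8 = -0.0023, -0.004 rad / 3.1416 = -0.0013.

```bash
echo '0.015 -0.0023 0.0006 0.0125 -0.0013 -0.0013 0;0.015 0 0 0 0 0 0;0.015 0 0 0 0 0 0;0.015 0 0 0 0 0 0' > rows.txt && python3 -m handwheel rows.txt|grep clock
python3 -c "
from h import *
go(.619,.065,.0887)"
```

```text
clock: 20.35
t 20.35 tcp [0.6186 0.0659 0.0952] tooly [ 0.989 -0.15  -0.002] toolz [-1.5e-03  3.0e-04 -1.0e+00] op 0.0224 F [-0.6 -0.3 -1. ] ff 29.7
tool delta [-0.0008  0.0005  0.0065]
```

Converted, 0.005 m / 0.8 = 0.0063, -0.0006 m / 0.8 = -0.0008.

```bash
echo '0.015 -0.0008 0.0004 0.0063 0 0 0;0.015 0 0 0 0 0 0;0.015 0 0 0 0 0 0' > rows.txt && python3 -m handwheel rows.txt|grep -E "pos|contact"; for i in 1 2; do echo '0.015 0 0 0.0013 0 0 0;0.015 0 0 0 0 0 0' > rows.txt && python3 -m handwheel rows.txt|grep -E "pos|contact"; done

```

```text
tool_pos: [0.6185, 0.0656, 0.0896]
contact_force: [0.1, 0.2, -0.5]
tool_pos: [0.6188, 0.0657, 0.0888]
contact_force: [-0.4, -0.0, -1.7]
tool_pos: [0.6188, 0.0657, 0.0888]
contact_force: [-0.7, -0.3, 4.4]
```

Contact is made. I release, retreat up and back toward the base, then look.

Converted, -0.035 m / 0.8 = -0.0438, -0.03 m / 0.8 = -0.0375.

```bash
echo '0.04 0 0 -0.0013 0 0 0;0.04 0 0 0 0 0 0;0.04 0 0 0 0 0 0;0.04 0 0 -0.0375 0 0 0;0.04 0 0 -0.0375 0 0 0;0.04 0 0 -0.0375 0 0 0;0.04 0.025 -0.0438 0 0 0 0;0.04 0.025 -0.0438 0 0 0 0;0.04 0.025 -0.0438 0 0 0 0;0.04 0.025 -0.0438 0 0 0 0' > rows.txt && python3 -m handwheel rows.txt|grep clock
echo '0.04 0.025 -0.0438 0 0 0 0;0.04 0 0 0 0 0 0;0.04 0 0 0 0 0 0;0.04 0 0 0 0 0 0' > rows.txt && python3 -m handwheel rows.txt
python3 - <<'E'
from h import *
f=grab_frame('top'); a=cv2.resize(f[150:210,220:330],(550,300),interpolation=cv2.INTER_CUBIC)
g=grab_frame('scene')[150:240,230:350]
cv2.imwrite('pics/end.png',np.vstack([a,cv2.resize(g,(550,300),interpolation=cv2.INTER_CUBIC)])[:,:,::-1])
E
```

```text
clock: 21.77
clock: 22.1
tool_pos: [0.4617, 0.191, 0.1795]
eef_rot: [-2.38, -2.05, -0.001]
contact_force: [-0.0, 0.8, -0.1]
opening: 0.0401
finger_force: 0.0
```

View pics/end.png

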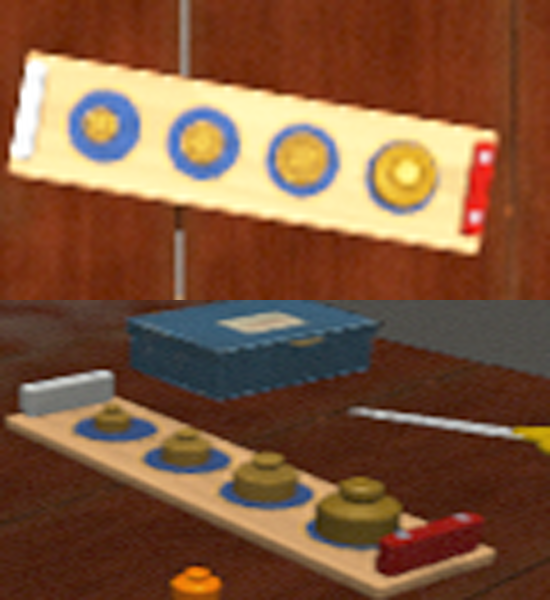

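All four stand upright in order. Weight_2 at (100,125) looks about 2 mm toward white of its mark at (104,126). I'll measure that.

```bash
python3 - <<'E'
from h import *
M=[(240.44,174.94),(260.21,178.29),(280,181.87),(299.91,185.09)]
fs=np.mean([grab_frame('top').astype(float) for _ in range(4)],0).astype(np.uint8)
gs=np.mean([grab_frame('scene').astype(float) for _ in range(4)],0).astype(np.uint8)
hh=[.023,.028,.034,.042]; R=[12.5,15.5,19,23.5]
for i,(m,h,r) in enumerate(zip(M,hh,R)):
    n=4; x,y=int(m[0]),int(m[1]); p=cv2.resize(fs[y-9:y+10,x-9:x+10],None,fx=n,fy=n,interpolation=cv2.INTER_CUBIC).astype(int)
    w=np.clip((p[...,0]-p[...,2])/80.,0,1)   # brass: R>>B
    Y,X=np.mgrid[:w.shape[0],:w.shape[1]]; px=(X+.5)/n-.5+x-9; py=(Y+.5)/n-.5+y-9
    w=w*(np.hypot(px-m[0],py-m[1])<min(6.7,r/3.6+1.6)); c=np.array([(w*px).sum(),(w*py).sum()])/w.sum()
    print(i,c.round(2),"offset mm",((plane("top",c,.014+h/2)-plane("top",m,.014))*1000).round(1))
E
```

```text
0 [239.61 174.55] offset mm [ 0.2  2.6 11.5]
1 [259.99 178.08] offset mm [-0.6  0.9 14. ]
2 [279.87 181.37] offset mm [ 0.3  1.4 17. ]
3 [300.27 184.68] offset mm [-0.2  0.8 21. ]
```

```bash
python3 -c "
from bench import *
print(close_job())"
```

```text
the job is handed in; nothing more can be done
None
```

The job is handed in: the four brass weights stand upright on the blue marks in size order, largest by red and smallest by white, each about 1–3 mm off centre in the last pictures, and the arm never contacted the bell, scoop or carton.

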